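# Switch on the vacuum packer and press its lid shut

## Task

Jars of paste stand ready in the small vacuum packer. With the fingertips, press its green button all the way in and let it spring back, then push the half-open lid down gently, without slamming it, until it is fully shut, and finish while still holding it shut with light fingertip pressure so that the pump can draw. Only push: do not pinch or raise the lid, leave the red button alone, and leave the jars and the other things on the table untouched where they stand.

Things in the scene. Friction and masses are not known exactly. Their poses are not given: they have to be found in the camera images.
- packer: tabletop chamber vacuum packer, a fixed stainless box 400 mm deep (x), 340 wide (y), 150 high to the rim of its open chamber, turned up to 0.25 rad. Origin: centre of its underside, on the table; x points from the control panel (robot side) to the hinge, z up. The panel spans the front 95 mm, 113 mm high at the front edge rising to 148 (20 deg slope). Chamber 210 x 270 mm, floor 55 mm high
- green (a joint): travel (m) of the green push button, the power switch: 0 up, 0.006 fully down; it springs back; about 1.5 N starts it, 5 N holds it fully down
- green_top (a point): centre of the top face of the green button, a round cap 26 mm across in an alloy ring 42 mm across, standing 10 mm proud of the sloping panel, right of the middle of it. This point's z axis is the panel's normal, pointing out of the panel; the button moves along -z
- red (a joint): travel (m) of the red stop button: 0 up, 0.006 down; leave alone
- red_top (a point): centre of the top face of the red stop button, same size as the green one and 60 mm to the right of it (packer's -y) on the panel; axes as for the green one
- lid_angle (a joint): opening of the packer's lid (rad): 0 shut on its gasket (hard stop), 0.47 to 0.63 at the start, 0.85 the upper stop. Hinge springs hold it half open; pushed down, it resists more the further it closes, about 7 N at the lip when shut, and it springs open again if let go
- lid: the lid, 0.9 kg: alloy frame 12 mm thick, 320 mm wide, with a clear dome 36 mm higher from 40 to 218 mm from the hinge, and a black lip at the middle of its free edge. Origin on the hinge axis; x points to the rear, y is the hinge axis, z out of its top (up when shut). The frame ends at x = -0.250, the lip at x = -0.275
- lid_lip (a point): centre of the top face of the black lip at the lid's free edge, at x = -0.258, z = 0.015 of the lid. The place to push. The lip is 34 mm (x) by 120 mm (y), 13 mm thick, flat on top, 2 mm above the frame behind it. Axes as for the lid
- lid_hinge (a point): the middle of the lid's hinge axis, at x = 0.15, z = 0.150 of the packer; axes as for the lid. The lid turns about this point's y axis; opening lifts the lip
- jar_a: a closed round jar of brown paste with a brass-coloured cap and a paper label, 60 mm across and 70 mm tall; origin at the centre of its underside. Stands in the chamber, on the right
- jar_b: a closed round jar of brown paste with a brass-coloured cap and a paper label, 60 mm across and 70 mm tall; origin at the centre of its underside. Stands in the chamber, in the middle
- jar_c: a closed round jar of brown paste with a brass-coloured cap and a paper label, 60 mm across and 70 mm tall; origin at the centre of its underside. Stands in the chamber, on the left
- jar_d: a closed round jar of brown paste with a brass-coloured cap and a paper label, 60 mm across and 70 mm tall; origin at the centre of its underside. Stands on the table to the right of the packer
- mortar: heavy dark stone mortar, 204 mm across, 105 mm high, on the table at the left; origin at the centre of its underside
- pestle: dark stone pestle standing upright on its thick end, 58 mm across, 165 mm high, on the table at the left near the robot; origin at the centre of its underside
- spoon: serving spoon with black handle, 230 mm long, lying on the table at the right near the robot; origin under its middle
Mind the look-alikes: they are no part of the job. What is shaped like the jar_d but pink is not meant.

How it is judged:
By the outcome, as a careful person would: the job done as asked, in the order asked, and still so for the second after the job is handed in, while the arm keeps its last pose, push and grip.
It also fails if it takes over 43 s, if anything falls off the work surface, if the arm or the gripper's body presses on something with over 40 N, if the wrist force passes 120 N, or if a joint passes its speed limit or range.

## Robot

A 6-joint arm with a two-finger parallel gripper is mounted at the origin on the work surface. World frame = base frame: x ahead of the robot, y to its left, z up, the work surface at z = 0. Lengths are in m, angles in rad, forces in N, time in s.
With the tool pointing down it reaches from about 0.375 to 0.975 m from the base axis. Payload 3.8 kg.
Tool frame: the origin (TCP) lies between the finger pads; the fingertips stand 8 mm ahead of it and the grasp point (between the pads) lies 11 mm behind it (tcp_to_tips is the distance from the TCP to the fingertips, in m); z points along the fingers, y is the line along which they close (so a half turn about z gives the same grasp; the last joint's range is limited). The gripper opens to 85 mm and grips with 20 to 120 N. Pads are 22 mm wide; open, the fingers measure 114 mm over their backs; the gripper's body (76 mm by 85 mm) begins 54 mm behind the grasp point. The pads swing forward as they close: fully open they stand 13 mm farther back than shut.
Start: joints at [-1.221, 0.264, 1.604, -0, 1.274, -0.037], TCP at [0.255, -0.625, 0.239] pointing down, gripper open.
Joint ranges: [-2.63, 2.63], [-0.94, 2.18], [0.31, 2.57], [-1.31, 4.45], [0, 2.66], [-2.55, 2.55]. Speed limits (rad/s): [2.57, 2.57, 3.14, 3.14, 3.14, 3.14].

## Interface

Orientations are given as a rotation vector (axis times angle).
In Python, from workcell import * gives the robot as it stands.
- The arm moves only by the tool move_arm, never from a script. Its argument "series" is one flat list of numbers, 7 for each row, row after row: the finger opening in cm, from 0 to 8.54, then the shift along the tool's x, y, z in cm, then the turn, a rotation vector about the tool's x, y, z in degrees. A call has 1 to 5 rows; each row shifts and turns the commanded pose from where the row before left it, along the tool's axes as they then stand; what a row does not reach is not made up. A row lasts 1/8 s, in which the tool goes at most 62.5 mm and 10.7 degrees, less where a joint would pass 70% of its speed; a pose out of reach is approached as far as the arm can. A call is refused whole if a number of a shift passes 6.25 or a number of a turn 10.7, either way. A call with a gripper value outside its range is refused whole. The fingers move at their own pace and stop on an object; "grip_force" is the grip in N (left out, the last holds). Time passes only in rows, so rows that do not move let the fingers close. It gives the time, the measured TCP pose, the force, the opening and the grip force at its end, in the units of the state.
- read_state(): the state, without advancing time (a new reading comes with each control period).
- read_camera(name): name is "side" or "top" or "wrist"; returns the picture (480x640x3 uint8, red, green, blue); there is no depth.
- calibration(name): a dict with "camera_matrix" (3x3 intrinsics, pixels), "rvec" (rotation vector, rad) and "tvec" (3), from world to camera coordinates, as OpenCV has them. Camera axes: x right, y down, z forward; pixel columns grow to the right and rows downward; lengths in m; the calibration is good to about 2 mm. A picture is of the moment at which its call begins: read the wrist's pose just before it. calibration takes no time and is no camera call; for the wrist camera it gives the pose at the moment of the call.
- finish_job(): hands the job in; it is judged then, once.
The state is a dict: "time": time; "q": joint angles; "joint_vel": joint speeds; "joint_torque": joint torques, N m; "tool_pos": TCP position; "tcp_rot": TCP orientation; "wrist_force": force on the tool from outside, world axes, zero at the start; "torque": the same for the moment, N m; "width": opening from 0.0 (shut) to 1.0 (fully open); "grip_force": force on a finger pad.
Only numpy, scipy, OpenCV 4.12 (cv2) and the standard library are available. Lean on these libraries where they do the work, as an engineer would, in place of code of your own. Each camera call takes 0.05 s, during which the arm holds its last target. There are 200 camera calls.

## Working session

There is one attempt and no reset: what is moved stays moved. The work goes in short steps, Python scripts to look and compute and a tool call to move; the robot and the scene stay as the last step left them, time stands still between calls to the robot, and variables do not carry over. Pictures are saved under pics/ and viewed, at most 10 in all, crops included, and the job is handed in when it is done.

Besides the shell and the picture viewer there is one more tool, called after "Emit:" by a JSON object that holds its "method" and its "body". move_arm: Moves the arm, as the interface text tells. Its arguments: {"type":"object","properties":{"series":{"type":"array"},"grip_force":{"type":"number"}},"required":["series"]}

```bash
mkdir -p pics; python3 - <<'E'
from workcell import *
import cv2
for n in("top","side"):
    c=calibration(n);print(n,c)
    cv2.imwrite(f"pics/{n}0.png",read_camera(n)[...,::-1])
s=read_state();print(s)
E
```

```text
top {'camera_matrix': array([[591.88367435,   0.        , 318.7143849 ],
       [  0.        , 591.88367435, 239.38908856],
       [  0.        ,   0.        ,   1.        ]]), 'rvec': array([ 2.14951964, -2.13517582,  0.16442084]), 'tvec': array([0.03272688, 0.55248991, 1.82503433])}
side {'camera_matrix': array([[471.63439644,   0.        , 320.17859274],
       [  0.        , 471.63439644, 241.16948978],
       [  0.        ,   0.        ,   1.        ]]), 'rvec': array([ 0.54640776, -2.57583932,  1.28710487]), 'tvec': array([0.50992309, 0.22897249, 1.1712175 ])}
{'time': 0.1, 'q': array([-1.22088718e+00,  2.64704727e-01,  1.60524097e+00, -7.85764625e-06,
        1.27370536e+00, -3.69118598e-02]), 'joint_vel': array([-0.00092394, -0.00034116, -0.00278103,  0.00092791,  0.00121565,
       -0.00054384]), 'joint_torque': array([ 5.68306746e-05, -5.16706467e+01, -3.68589306e+01, -9.13040481e-05,
        6.28424110e-03,  1.33038651e-05]), 'tool_pos': array([ 0.25440783, -0.62452296,  0.23806646]), 'tcp_rot': array([-3.08102091e+00, -6.03448808e-01,  5.15271074e-04]), 'wrist_force': array([-0.35896051, -0.54960222,  0.89897412]), 'torque': array([ 0.00303466, -0.02769252, -0.04321983]), 'grip_force': 0.0, 'width': 1.0005059328683428}
```

View pics/top0.png

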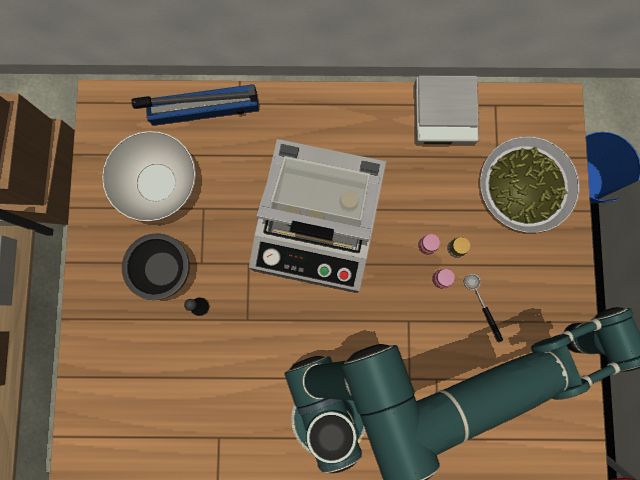

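View pics/side0.png

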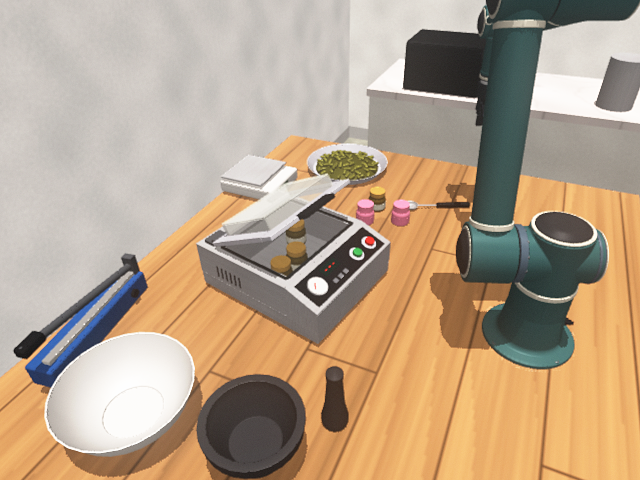

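The top view shows the packer with its green button at (324,270) and red at (344,274), and the black lid lip at about (311,231). In the side view green is at (358,253), red at (370,241) and the lip at about (317,207). Next I'll triangulate these and take an enlarged crop to confirm.

```bash
cat > h.py <<'E'
import numpy as np, cv2
from workcell import *
from scipy.spatial.transform import Rotation as R
def P(c): return c["camera_matrix"]@np.c_[cv2.Rodrigues(c["rvec"])[0],c["tvec"]]
def tri(u,v,a=None,b=None):
    a=a or calibration("top"); b=b or calibration("side")
    X=cv2.triangulatePoints(P(a),P(b),np.array(u,float).reshape(2,1),np.array(v,float).reshape(2,1)).ravel(); return X[:3]/X[3]
def proj(X,c): return cv2.projectPoints(np.atleast_2d(X).astype(float),c["rvec"],c["tvec"],c["camera_matrix"],None)[0][:,0]
E
python3 - <<'E'
from h import *
r={}
for n,box in(("top",(250,290,310,360)),("side",(225,265,345,385))):
    im=cv2.imread(f"pics/{n}0.png").astype(int);B,G,Rr=im.transpose(2,0,1)
    for k,m in(("g",(G>Rr+40)&(G>B+25)),("r",(Rr>G+70)&(Rr>B+70))):
        mm=np.zeros(m.shape,np.uint8);a,b,c,d=box;mm[a:b,c:d]=m[a:b,c:d]
        nn,l,st,ce=cv2.connectedComponentsWithStats(mm);i=1+st[1:,4].argmax();r[n,k]=ce[i];print(n,k,ce[i],st[i])
for k in"gr":print(k,tri(r["top",k],r["side",k]))
t=cv2.imread("pics/top0.png")[130:300,240:395];s=cv2.imread("pics/side0.png")[165:335,195:395]
cv2.imwrite("pics/crop.png",np.hstack([cv2.resize(x,None,fx=2.2,fy=2.2,interpolation=cv2.INTER_CUBIC) for x in(t,s)]))
E
```

```text
top g [323.74 270.62] [320 267   8   8  50]
top r [343.56363636 274.67272727] [340 271   8   8  55]
side g [357.27868852 251.42622951] [353 248  10   8  61]
side r [369.31428571 240.24285714] [365 236  10   9  70]
g [0.4431566  0.02071544 0.13826684]
r [ 0.43141927 -0.03813691  0.13772676]
```

View pics/crop.png

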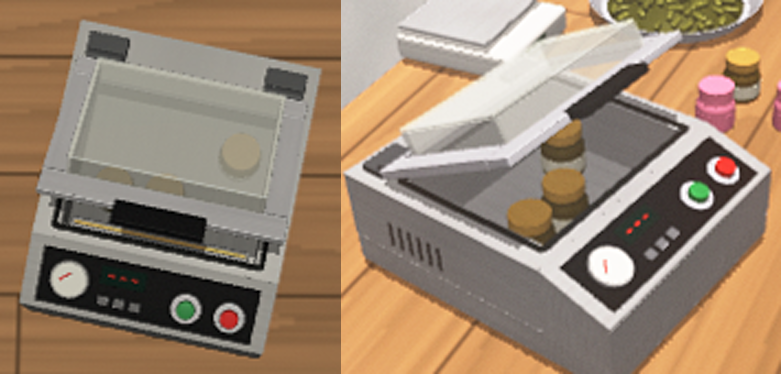

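```bash
cat > fit.py <<'E'
from h import *
from scipy.optimize import least_squares
top,side=calibration("top"),calibration("side")
T=lambda u,v:(240+u/2.2,130+v/2.2); S=lambda u,v:(195+(u-341)/2.2,165+v/2.2)
pk=[(top,T(82,20),(.2,.17,.15)),(top,T(321,70),(.2,-.17,.15)),(side,S(347,172),(.2,.17,.15)),(side,S(612,327),(-.2,.17,.113)),(side,S(769,172),(-.2,-.17,.113)),(side,S(540,267),(-.105,.17,.148))]
ld=[(top,T(38,188),(-.25,.16,.013)),(top,T(286,241),(-.25,-.16,.013)),(side,S(510,160),(-.25,.16,.013)),(side,S(681,36),(-.25,-.16,.013)),(top,T(117,200),(-.241,.06,.015)),(top,T(207,219),(-.241,-.06,.015))]
g=np.array([.4432,.0207]);
def lidR(a): return R.from_euler("y",a)   # rotation +y lifts -x end
def pose(p):
    return np.array([p[0],p[1],0]),R.from_euler("z",p[2])
def lid2w(p,x):
    t,r=pose(p); return t+r.apply(np.array([.15,0,.15])+lidR(p[3]).apply(x))
def res(p):
    t,r=pose(p);o=[]
    for c,u,x in pk:o.append(proj(t+r.apply(x),c)[0]-u)
    for c,u,x in ld:o.append(proj(lid2w(p,x),c)[0]-u)
    return np.ravel(o)
if __name__=="__main__":
    s=least_squares(res,[.6,.05,-.2,.5],loss="soft_l1");p=s.x;print(p);print(res(p).reshape(-1,2).round(1).tolist())
    np.save("p.npy",p);t,r=pose(p)
    print("lip",lid2w(p,[-.258,0,.015]),"hinge",t+r.apply([.15,0,.15]))
    for b in([.4432,.0207,.1383],[.4314,-.0381,.1377]):print("btn in packer",r.inv().apply(b-t))
E
python3 fit.py
```

```text
[ 0.61496757  0.0382484  -0.19782058  0.45354022]
[[-0.2, -0.1], [0.7, -0.8], [-1.7, -0.7], [-0.3, 0.5], [1.0, -2.1], [-0.6, 0.6], [-0.4, 1.6], [-0.1, 0.6], [-0.2, -0.3], [0.0, -2.2], [-0.4, 0.4], [1.0, 0.4]]
lip [0.54109264 0.05305604 0.27652637] hinge [0.76204216 0.00876847 0.15      ]
btn in packer [-0.16496879 -0.05096413  0.1383    ]
btn in packer [-0.16498253 -0.11093646  0.1377    ]
```

```bash
cat > plan.py <<'E'
from h import *
from fit import pose,lid2w
p=np.load("p.npy");t0,r0=pose(p)
def tgt(X,tilt,tips=.008):   # tip at X, tool tilted forward by tilt deg in packer's x-z plane
    z=r0.apply([np.sin(np.radians(tilt)),0,-np.cos(np.radians(tilt))]); y=r0.apply([0,-1,0]); x=np.cross(y,z)
    return np.array(X)-tips*z, R.from_matrix(np.c_[x,y,z])
def cur():
    s=read_state(); return np.array(s["tool_pos"]),R.from_rotvec(s["tcp_rot"])
def rows(a,b,n,w=0,dec=1):
    P,Q=a; out=[]
    for i in range(n):
        k=1/(n-i); M=R.from_rotvec((Q.inv()*b[1]).as_rotvec()*k)
        d=np.round(Q.inv().apply((b[0]-P)*k)*100,dec); v=np.round(np.degrees(M.as_rotvec()),1)
        P=P+Q.apply(d/100);Q=Q*R.from_rotvec(np.radians(v));out.append([w,*(d+0).tolist(),*(v+0).tolist()])
    for o in range(0,n,5): print([round(float(x),2) for r in out[o:o+5] for x in r])
    return P,Q
E
python3 - <<'E'
from plan import *
import workcell
print([x for x in dir(workcell) if x[0]!='_'], getattr(workcell,"tcp_to_tips",None))
g=np.array([.4432,.0207,.1375]); n=r0.apply([-np.sin(np.radians(20)),0,np.cos(np.radians(20))])
a=cur(); mid=(np.array([.40,-.10,.27]),tgt(g,8)[1])
a=rows(a,mid,15); a=rows(a,tgt(g+.04*n,20),5); print(a[0],tgt(g+.04*n,20)[0])
E
```

```text
['MotionError', 'calibration', 'finish_job', 'read_camera', 'read_state', 'tcp_to_tips'] 0.008
[0.0, 2.2, -2.9, -0.2, -0.2, 0.5, 2.2, 0.0, 2.1, -3.0, -0.2, -0.2, 0.5, 2.2, 0.0, 2.0, -3.0, -0.2, -0.2, 0.5, 2.2, 0.0, 1.9, -3.1, -0.2, -0.2, 0.5, 2.2, 0.0, 1.8, -3.2, -0.2, -0.1, 0.5, 2.2]
[0.0, 1.6, -3.2, -0.2, -0.2, 0.5, 2.2, 0.0, 1.5, -3.3, -0.2, -0.1, 0.5, 2.2, 0.0, 1.4, -3.4, -0.1, -0.2, 0.5, 2.3, 0.0, 1.3, -3.4, -0.2, -0.1, 0.5, 2.2, 0.0, 1.1, -3.4, -0.1, -0.2, 0.5, 2.3]
[0.0, 1.0, -3.5, -0.2, -0.1, 0.6, 2.2, 0.0, 0.8, -3.5, -0.1, -0.2, 0.5, 2.3, 0.0, 0.7, -3.6, -0.2, -0.1, 0.6, 2.2, 0.0, 0.6, -3.6, -0.1, -0.2, 0.5, 2.3, 0.0, 0.4, -3.6, -0.2, -0.1, 0.6, 2.2]
[0.0, -0.2, -2.5, 1.7, 0.0, 2.4, 0.0, 0.0, -0.3, -2.5, 1.7, 0.0, 2.4, 0.0, 0.0, -0.3, -2.6, 1.7, 0.0, 2.4, 0.0, 0.0, -0.4, -2.5, 1.7, 0.0, 2.4, 0.0, 0.0, -0.5, -2.6, 1.8, 0.0, 2.4, 0.0]
[0.42718525 0.02423108 0.1823878 ] [0.42710321 0.02392647 0.18260525]
```

Emit:
{"method": "move_arm", "body": {"series": [0.0, 2.2, -2.9, -0.2, -0.2, 0.5, 2.2, 0.0, 2.1, -3.0, -0.2, -0.2, 0.5, 2.2, 0.0, 2.0, -3.0, -0.2, -0.2, 0.5, 2.2, 0.0, 1.9, -3.1, -0.2, -0.2, 0.5, 2.2, 0.0, 1.8, -3.2, -0.2, -0.1, 0.5, 2.2], "grip_force": 20}}

```text
time: 0.72
tool_pos: [0.3034, -0.4482, 0.2495]
tcp_rot: [3.12, 0.303, 0.072]
wrist_force: [0.1, -0.2, 0.5]
width: -0.002
grip_force: 0.0
```

Emit:
{"method": "move_arm", "body": {"series": [0.0, 1.6, -3.2, -0.2, -0.2, 0.5, 2.2, 0.0, 1.5, -3.3, -0.2, -0.1, 0.5, 2.2, 0.0, 1.4, -3.4, -0.1, -0.2, 0.5, 2.3, 0.0, 1.3, -3.4, -0.2, -0.1, 0.5, 2.2, 0.0, 1.1, -3.4, -0.1, -0.2, 0.5, 2.3]}}

```text
time: 1.35
tool_pos: [0.3518, -0.2741, 0.2599]
tcp_rot: [3.127, -0.004, 0.143]
wrist_force: [0.2, 0.6, 0.9]
width: -0.001
grip_force: 0.0
```

Emit:
{"method": "move_arm", "body": {"series": [0.0, 1.0, -3.5, -0.2, -0.1, 0.6, 2.2, 0.0, 0.8, -3.5, -0.1, -0.2, 0.5, 2.3, 0.0, 0.7, -3.6, -0.2, -0.1, 0.6, 2.2, 0.0, 0.6, -3.6, -0.1, -0.2, 0.5, 2.3, 0.0, 0.4, -3.6, -0.2, -0.1, 0.6, 2.2]}}

```text
time: 1.98
tool_pos: [0.3997, -0.0991, 0.2701]
tcp_rot: [3.103, -0.309, 0.22]
wrist_force: [1.3, 0.6, 0.7]
width: 0.002
grip_force: 0.0
```

Tracking is accurate. Now to the point above the green button, tilted along the panel's normal.

Emit:
{"method": "move_arm", "body": {"series": [0.0, -0.2, -2.5, 1.7, 0.0, 2.4, 0.0, 0.0, -0.3, -2.5, 1.7, 0.0, 2.4, 0.0, 0.0, -0.3, -2.6, 1.7, 0.0, 2.4, 0.0, 0.0, -0.4, -2.5, 1.7, 0.0, 2.4, 0.0, 0.0, -0.5, -2.6, 1.8, 0.0, 2.4, 0.0]}}

```text
time: 2.6
tool_pos: [0.4272, 0.0243, 0.1818]
tcp_rot: [3.044, -0.301, 0.542]
wrist_force: [-1.0, -0.6, -0.3]
width: 0.003
grip_force: 0.0
```

```bash
python3 - <<'E'
from plan import *
g=np.array([.4432,.0207,.1375]);n=r0.apply([-np.sin(np.radians(20)),0,np.cos(np.radians(20))])
c=cur();b=tgt(g+.04*n,20);print(c[0],b[0],np.degrees((c[1].inv()*b[1]).as_rotvec()),read_state()["q"])
w=calibration("wrist");cv2.imwrite("pics/w1.png",read_camera("wrist")[...,::-1])
cv2.imwrite("pics/t1.png",read_camera("top")[...,::-1])
s=read_camera("side")[...,::-1];cv2.imwrite("pics/s1.png",s)
print("green in wrist",proj(g,w),"tip",proj(c[0]+c[1].apply([0,0,.008]),w))
im=np.hstack([cv2.resize(cv2.imread("pics/w1.png"),(400,300)),cv2.resize(s[150:300,240:440],(400,300),interpolation=cv2.INTER_CUBIC)])
cv2.imwrite("pics/c1.png",im)
E
```

```text
[0.42721972 0.02427787 0.18177369] [0.42710321 0.02392647 0.18260525] [ 0.04796332 -0.18356569  0.06129869] [ 0.07230992 -0.41609603  2.38252299 -0.1251893   0.83880834  1.90792676]
green in wrist [[320.61601649 273.39680647]] tip [[319.81955762 304.89542246]]
```

View pics/c1.png

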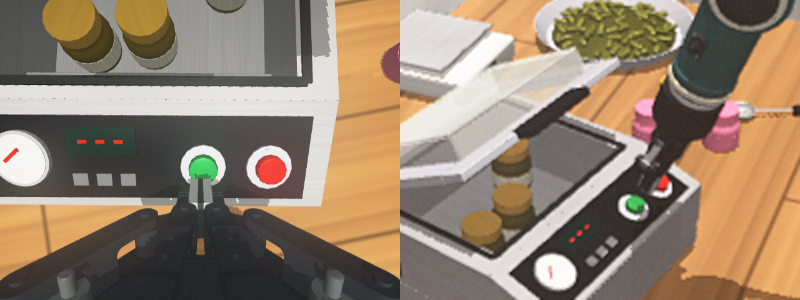

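The wrist crop shows the green button at (203,167) directly ahead of the closed tips (about 200,185) and the red one at (268,170), well clear. The side crop shows the lid lip far above and behind the tool. Next I press along the normal.

Emit:
{"method": "move_arm", "body": {"series": [0, 0.1, 0, 1.2, 0, 0, 0, 0, 0, 0, 1.2, 0, 0, 0, 0, 0, 0, 0.8, 0, 0, 0, 0, 0, 0, 0.4, 0, 0, 0]}}

```text
time: 3.25
tool_pos: [0.4404, 0.0203, 0.1481]
tcp_rot: [3.044, -0.302, 0.537]
wrist_force: [-0.6, -0.3, 1.4]
width: -0.001
grip_force: 0.8
```

Emit:
{"method": "move_arm", "body": {"series": [0, 0, 0, 0.2, 0, 0, 0, 0, 0, 0, 0.2, 0, 0, 0]}}

```text
time: 3.5
tool_pos: [0.4418, 0.0204, 0.1454]
tcp_rot: [3.044, -0.301, 0.539]
wrist_force: [-2.4, -0.6, 2.6]
width: 0.002
grip_force: 1.6
```

Emit:
{"method": "move_arm", "body": {"series": [0, 0, 0, 0.2, 0, 0, 0]}}

```text
time: 3.62
tool_pos: [0.4425, 0.0203, 0.1436]
tcp_rot: [3.043, -0.3, 0.539]
wrist_force: [-3.2, -2.1, 3.2]
width: 0.004
grip_force: 2.1
```

Emit:
{"method": "move_arm", "body": {"series": [0, 0, 0, 0.2, 0, 0, 0]}}

```text
time: 3.75
tool_pos: [0.4431, 0.0202, 0.1423]
tcp_rot: [3.044, -0.3, 0.539]
wrist_force: [-17.7, -0.7, 24.6]
width: -0.005
grip_force: 14.3
```

Emit:
{"method": "move_arm", "body": {"series": [0, 0, 0, 0.1, 0, 0, 0, 0, 0, 0, 0, 0, 0, 0]}}

```text
time: 4.0
tool_pos: [0.4431, 0.0202, 0.1424]
tcp_rot: [3.044, -0.301, 0.537]
wrist_force: [-18.4, -1.3, 22.0]
width: -0.0
grip_force: 13.2
```

Emit:
{"method": "move_arm", "body": {"series": [0, 0, 0, -0.3, 0, 0, 0, 0, 0, 0, -0.7, 0, 0, 0, 0, 0, 0, -1.5, 0, 0, 0, 0, 0, 0, -2.5, 0, 0, 0]}}

```text
time: 4.5
tool_pos: [0.426, 0.0239, 0.1871]
tcp_rot: [3.045, -0.3, 0.537]
wrist_force: [-0.5, -0.2, 0.1]
width: -0.003
grip_force: 0.0
```

```bash
python3 - <<'E'
from plan import *
w=read_camera("wrist")[...,::-1];s=read_camera("side")[...,::-1];t=read_camera("top")[...,::-1]
cv2.imwrite("pics/c2.png",np.hstack([cv2.resize(w,(400,300)),cv2.resize(s[150:300,240:440],(400,300),interpolation=cv2.INTER_CUBIC)]))
c=cur();print(c[0],read_state()["wrist_force"])
p[3]=.47;lip=lid2w(p,[-.258,0,.015]);nz=r0.apply([np.sin(.47),0,np.cos(.47)])
print("lip",lip)
up=tgt(c[0]+[0,0,.17],0,0); a=rows(c,up,8)
pre=tgt(lip+.04*nz,-26);a=rows(a,pre,8);print(pre[0])
E
```

```text
[0.42792611 0.02403195 0.18909015] [0.2571432  0.69794209 0.38216187]
lip [0.54316446 0.05264076 0.28021819]
[0.0, 0.7, 0.0, -2.0, 0.0, -2.5, 0.0, 0.0, 0.7, 0.0, -2.0, 0.0, -2.5, 0.0, 0.0, 0.6, 0.0, -2.1, 0.0, -2.6, 0.0, 0.0, 0.5, 0.0, -2.1, 0.0, -2.5, 0.0, 0.0, 0.4, 0.0, -2.1, 0.0, -2.6, 0.0]
[0.0, 0.3, 0.0, -2.1, 0.0, -2.5, 0.0, 0.0, 0.1, 0.0, -2.1, 0.0, -2.6, 0.0, 0.0, 0.1, 0.0, -2.1, 0.0, -2.5, 0.1]
[0.0, 1.6, -0.6, 0.5, 0.0, -3.3, 0.0, 0.0, 1.6, -0.6, 0.4, 0.0, -3.2, 0.0, 0.0, 1.7, -0.6, 0.3, 0.0, -3.3, 0.0, 0.0, 1.7, -0.7, 0.2, 0.0, -3.2, 0.0, 0.0, 1.7, -0.6, 0.0, 0.0, -3.3, 0.0]
[0.0, 1.6, -0.7, 0.0, 0.0, -3.2, 0.0, 0.0, 1.7, -0.6, -0.1, 0.0, -3.3, 0.0, 0.0, 1.6, -0.7, -0.3, 0.0, -3.2, 0.0]
[0.56436519 0.04839125 0.32307127]
```

View pics/c2.png

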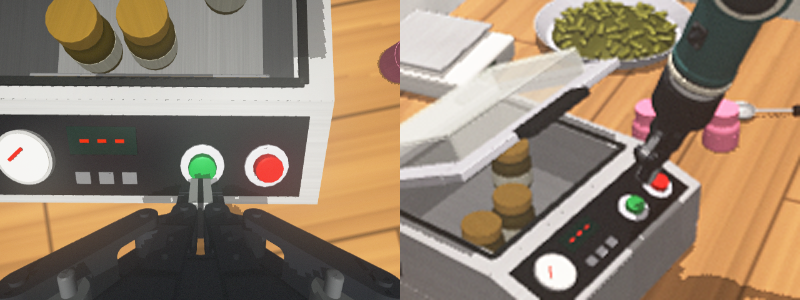

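The green button has sprung back: its cap is at (203,167) as before. I rise next, then move over the lip.

Emit:
{"method": "move_arm", "body": {"series": [0.0, 0.7, 0.0, -2.0, 0.0, -2.5, 0.0, 0.0, 0.7, 0.0, -2.0, 0.0, -2.5, 0.0, 0.0, 0.6, 0.0, -2.1, 0.0, -2.6, 0.0, 0.0, 0.5, 0.0, -2.1, 0.0, -2.5, 0.0, 0.0, 0.4, 0.0, -2.1, 0.0, -2.6, 0.0]}}

```text
time: 5.28
tool_pos: [0.428, 0.0236, 0.2939]
tcp_rot: [3.106, -0.307, 0.196]
wrist_force: [-0.2, -0.0, 0.1]
width: 0.001
grip_force: 0.0
```

Emit:
{"method": "move_arm", "body": {"series": [0.0, 0.3, 0.0, -2.1, 0.0, -2.5, 0.0, 0.0, 0.1, 0.0, -2.1, 0.0, -2.6, 0.0, 0.0, 0.1, 0.0, -2.1, 0.0, -2.5, 0.1]}}

```text
time: 5.65
tool_pos: [0.4279, 0.0237, 0.357]
tcp_rot: [3.125, -0.312, -0.01]
wrist_force: [0.4, -0.4, -0.0]
width: -0.0
grip_force: 0.0
```

Emit:
{"method": "move_arm", "body": {"series": [0.0, 1.6, -0.6, 0.5, 0.0, -3.3, 0.0, 0.0, 1.6, -0.6, 0.4, 0.0, -3.2, 0.0, 0.0, 1.7, -0.6, 0.3, 0.0, -3.3, 0.0, 0.0, 1.7, -0.7, 0.2, 0.0, -3.2, 0.0, 0.0, 1.7, -0.6, 0.0, 0.0, -3.3, 0.0]}}

```text
time: 6.28
tool_pos: [0.5141, 0.0382, 0.332]
tcp_rot: [-3.066, 0.306, 0.45]
wrist_force: [-0.6, -0.1, 1.0]
width: 0.001
grip_force: 0.0
```

```bash
python3 - <<'E'
from plan import *
p[3]=.47;lip=lid2w(p,[-.258,0,.015])
w=calibration("wrist");im=read_camera("wrist")[...,::-1].copy()
print(proj([lip,*[lid2w(p,[x,y,.015]) for x in(-.241,-.275) for y in(.06,-.06)]],w))
c=cur();print(c[0],"tip",c[0]+c[1].apply([0,0,.008]))
s=read_camera("side")[...,::-1]
cv2.imwrite("pics/c3.png",np.hstack([cv2.resize(im,(400,300)),cv2.resize(s[120:270,240:440],(400,300),interpolation=cv2.INTER_CUBIC)]))
E
```

```text
[[280.2454513  203.16692652]
 [159.76703976 169.0515562 ]
 [399.91743137 168.82957685]
 [162.66457228 236.90427887]
 [398.58030077 236.67531331]]
[0.51624121 0.03817052 0.32973055] tip [0.51397027 0.03861687 0.32207264]
```

View pics/c3.png

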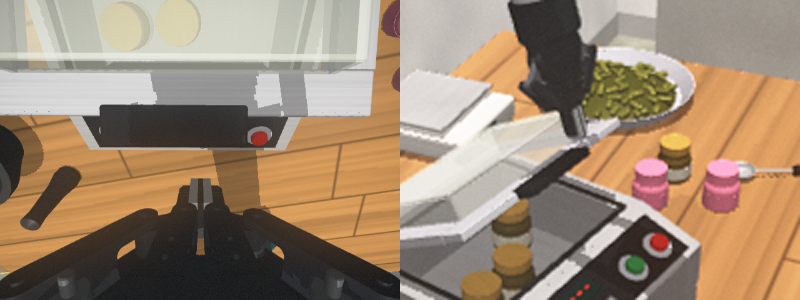

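The wrist view shows the lip spanning (160..397, 168..235) in full pixels. The prediction for 0.47 rad was (160..400, 169..237), so the pose is right.

```bash
python3 - <<'E'
from plan import *
def at(a,gap=0):
    p[3]=a;return tgt(lid2w(p,[-.258,0,.015+gap]),-np.degrees(a))
c=cur();a=rows(c,at(.47,.02),5)
print("arc")
for k in np.linspace(.47,-.02,13)[0:]:
    a=rows(a,at(k),4 if k==.47 else 3,dec=2)
E
```

```text
[0.0, 0.9, -0.4, 0.3, 0.0, -2.0, 0.0, 0.0, 0.9, -0.4, 0.2, 0.0, -2.0, 0.0, 0.0, 0.9, -0.4, 0.2, 0.0, -2.0, 0.0, 0.0, 0.8, -0.4, 0.2, 0.0, -2.1, -0.1, 0.0, 0.9, -0.4, 0.1, 0.1, -2.0, 0.0]
arc
[0.0, 0.0, 0.0, 0.5, 0.0, 0.0, 0.0, 0.0, -0.01, 0.0, 0.5, 0.0, 0.0, 0.0, 0.0, 0.0, 0.0, 0.5, 0.0, 0.0, 0.0, 0.0, -0.01, 0.0, 0.5, 0.0, 0.0, 0.0]
[0.0, -0.02, 0.0, 0.35, 0.0, 0.8, 0.0, 0.0, -0.03, 0.0, 0.35, 0.0, 0.7, 0.0, 0.0, -0.04, 0.0, 0.36, 0.0, 0.8, 0.0]
[0.0, -0.02, 0.0, 0.35, 0.0, 0.8, 0.0, 0.0, -0.03, 0.0, 0.35, 0.0, 0.8, 0.0, 0.0, -0.03, 0.0, 0.35, 0.0, 0.7, 0.0]
[0.0, -0.03, 0.0, 0.35, 0.0, 0.8, 0.0, 0.0, -0.03, 0.0, 0.35, 0.0, 0.8, 0.0, 0.0, -0.03, 0.0, 0.35, 0.0, 0.8, 0.0]
[0.0, -0.02, 0.0, 0.35, 0.0, 0.8, 0.0, 0.0, -0.03, 0.0, 0.35, 0.0, 0.8, 0.0, 0.0, -0.04, 0.0, 0.36, 0.0, 0.7, 0.0]
[0.0, -0.02, 0.0, 0.35, 0.0, 0.8, 0.0, 0.0, -0.03, 0.0, 0.35, 0.0, 0.8, 0.0, 0.0, -0.04, 0.0, 0.35, 0.0, 0.8, 0.0]
[0.0, -0.02, 0.0, 0.35, 0.0, 0.8, 0.0, 0.0, -0.03, 0.0, 0.35, 0.0, 0.7, 0.0, 0.0, -0.03, 0.0, 0.36, 0.0, 0.8, 0.0]
[0.0, -0.03, 0.0, 0.35, 0.0, 0.8, 0.0, 0.0, -0.03, 0.0, 0.35, 0.0, 0.8, 0.0, 0.0, -0.03, 0.0, 0.35, 0.0, 0.7, 0.0]
[0.0, -0.02, 0.0, 0.35, 0.0, 0.8, 0.0, 0.0, -0.03, 0.0, 0.35, 0.0, 0.8, 0.0, 0.0, -0.04, 0.0, 0.35, 0.0, 0.8, 0.0]
[0.0, -0.02, 0.0, 0.35, 0.0, 0.8, 0.0, 0.0, -0.03, 0.0, 0.35, 0.0, 0.8, 0.0, 0.0, -0.03, 0.0, 0.36, 0.0, 0.7, 0.0]
[0.0, -0.03, 0.0, 0.35, 0.0, 0.8, 0.0, 0.0, -0.03, 0.0, 0.35, 0.0, 0.8, 0.0, 0.0, -0.03, 0.0, 0.35, 0.0, 0.7, 0.0]
[0.0, -0.02, 0.0, 0.35, 0.0, 0.8, 0.0, 0.0, -0.03, 0.0, 0.35, 0.0, 0.8, 0.0, 0.0, -0.04, 0.0, 0.36, 0.0, 0.8, 0.0]
[0.0, -0.02, 0.0, 0.35, 0.0, 0.8, 0.0, 0.0, -0.03, 0.0, 0.35, 0.0, 0.8, 0.0, 0.0, -0.04, 0.0, 0.35, 0.0, 0.7, 0.0]
```

Emit:
{"method": "move_arm", "body": {"series": [0.0, 0.9, -0.4, 0.3, 0.0, -2.0, 0.0, 0.0, 0.9, -0.4, 0.2, 0.0, -2.0, 0.0, 0.0, 0.9, -0.4, 0.2, 0.0, -2.0, 0.0, 0.0, 0.8, -0.4, 0.2, 0.0, -2.1, 0, 0.0, 0.9, -0.4, 0.1, 0, -2.0, 0.0]}}

```text
time: 7.0
tool_pos: [0.5541, 0.0502, 0.3084]
tcp_rot: [-3.0, 0.3, 0.711]
wrist_force: [0.2, -0.0, -0.2]
width: 0.004
grip_force: 0.0
```

Emit:
{"method": "move_arm", "body": {"series": [0, 0, 0, 0.5, 0, 0, 0, 0, 0, 0, 0.5, 0, 0, 0, 0, 0, 0, 0.4, 0, 0, 0, 0, 0, 0, 0.3, 0, 0, 0, 0, 0, 0, 0.2, 0, 0, 0]}}

```text
time: 7.62
tool_pos: [0.5457, 0.0518, 0.2925]
tcp_rot: [-3.0, 0.3, 0.708]
wrist_force: [-0.0, -0.4, 0.3]
width: 0.001
grip_force: 0.0
```

Emit:
{"method": "move_arm", "body": {"series": [0, 0, 0, 0.2, 0, 0, 0, 0, 0, 0, 0.2, 0, 0, 0, 0, -0.03, 0, 0.3, 0, 0.8, 0]}}

```text
time: 8.0
tool_pos: [0.5429, 0.0525, 0.2863]
tcp_rot: [-3.006, 0.3, 0.687]
wrist_force: [-0.4, -0.4, 1.4]
width: -0.001
grip_force: 0.9
```

Emit:
{"method": "move_arm", "body": {"series": [0, -0.03, 0, 0.3, 0, 0.7, 0, 0, -0.03, 0, 0.3, 0, 0.7, 0, 0, -0.03, 0, 0.3, 0, 0.7, 0, 0, -0.03, 0, 0.3, 0, 0.7, 0, 0, -0.03, 0, 0.3, 0, 0.7, 0]}}

```text
time: 8.62
tool_pos: [0.5354, 0.054, 0.273]
tcp_rot: [-3.032, 0.303, 0.595]
wrist_force: [2.0, -0.1, 1.5]
width: 0.0
grip_force: 1.2
```

Emit:
{"method": "move_arm", "body": {"series": [0, -0.03, 0, 0.3, 0, 0.7, 0, 0, -0.03, 0, 0.3, 0, 0.7, 0, 0, -0.03, 0, 0.3, 0, 0.7, 0, 0, -0.03, 0, 0.3, 0, 0.7, 0, 0, -0.03, 0, 0.3, 0, 0.7, 0]}}

```text
time: 9.25
tool_pos: [0.5286, 0.0553, 0.2595]
tcp_rot: [-3.054, 0.305, 0.504]
wrist_force: [3.1, 0.0, 2.1]
width: 0.002
grip_force: 1.4
```

```bash
cat > st.py <<'E'
from plan import *
from scipy.optimize import minimize_scalar
c=cur();T=c[0]+c[1].apply([0,0,.008]);l=r0.inv().apply(T-t0)-[.15,0,.15]
# tip radius/angle about hinge
a=np.arctan2(l[2],-l[0])-np.arctan2(.015,.258); L=R.from_euler("y",a).inv().apply(l)
zt=r0.inv().apply(c[1].apply([0,0,1]));print("angle",a.round(4),"tip in lid",L.round(4),"tilt",np.degrees(np.arctan2(-zt[0],-zt[2])).round(1),"want",np.degrees(a).round(1),"F",read_state()["wrist_force"].round(1),"t",read_state()["time"])
E
python3 st.py
```

```text
angle 0.3429 tip in lid [-2.608e-01 -2.000e-04  1.520e-02] tilt 18.7 want 19.6 F [3.1 0.  2.1] t 9.25
```

Emit:
{"method": "move_arm", "body": {"series": [0, -0.02, 0, 0.35, 0, 0.8, 0, 0, -0.02, 0, 0.35, 0, 0.8, 0, 0, -0.02, 0, 0.35, 0, 0.8, 0, 0, -0.02, 0, 0.35, 0, 0.8, 0, 0, -0.02, 0, 0.35, 0, 0.8, 0]}}

```text
time: 9.88
tool_pos: [0.522, 0.0567, 0.2431]
tcp_rot: [-3.076, 0.307, 0.4]
wrist_force: [-0.7, 1.8, 3.3]
width: 0.003
grip_force: 1.9
```

Emit:
{"method": "move_arm", "body": {"series": [0, -0.02, 0, 0.35, 0, 0.8, 0, 0, -0.02, 0, 0.35, 0, 0.8, 0, 0, -0.02, 0, 0.35, 0, 0.8, 0, 0, -0.02, 0, 0.35, 0, 0.8, 0, 0, -0.02, 0, 0.35, 0, 0.8, 0]}}

```text
time: 10.5
tool_pos: [0.5175, 0.0574, 0.2262]
tcp_rot: [-3.096, 0.309, 0.292]
wrist_force: [-1.2, 0.7, 4.7]
width: 0.002
grip_force: 2.2
```

Emit:
{"method": "move_arm", "body": {"series": [0, -0.02, 0, 0.35, 0, 0.8, 0, 0, -0.02, 0, 0.35, 0, 0.8, 0, 0, -0.02, 0, 0.35, 0, 0.8, 0, 0, -0.02, 0, 0.3, 0, 0.7, 0, 0, -0.02, 0, 0.3, 0, 0.7, 0]}}

```text
time: 11.12
tool_pos: [0.5138, 0.0581, 0.2102]
tcp_rot: [-3.11, 0.31, 0.19]
wrist_force: [-1.9, 0.9, 5.1]
width: 0.002
grip_force: 2.6
```

```bash
python3 st.py
```

```text
angle 0.1447 tip in lid [-0.259  -0.0005  0.0151] tilt 7.0 want 8.3 F [-1.9  0.9  5.1] t 11.125
```

Emit:
{"method": "move_arm", "body": {"series": [0, -0.02, 0, 0.3, 0, 0.6, 0, 0, -0.02, 0, 0.3, 0, 0.6, 0, 0, -0.02, 0, 0.3, 0, 0.6, 0, 0, -0.02, 0, 0.3, 0, 0.6, 0, 0, -0.02, 0, 0.3, 0, 0.6, 0]}}

```text
time: 11.75
tool_pos: [0.511, 0.0586, 0.1953]
tcp_rot: [-3.119, 0.311, 0.11]
wrist_force: [-4.1, 1.1, 7.2]
width: -0.001
grip_force: 2.9
```

Emit:
{"method": "move_arm", "body": {"series": [0, -0.02, 0, 0.25, 0, 0.5, 0, 0, -0.02, 0, 0.25, 0, 0.5, 0, 0, -0.02, 0, 0.2, 0, 0.5, 0, 0, -0.02, 0, 0.2, 0, 0.5, 0, 0, -0.01, 0, 0.2, 0, 0.5, 0]}}

```text
time: 12.38
tool_pos: [0.5094, 0.059, 0.1844]
tcp_rot: [-3.125, 0.311, 0.043]
wrist_force: [-4.6, 1.0, 6.7]
width: -0.0
grip_force: 3.1
```

```bash
python3 st.py
```

```text
angle 0.0438 tip in lid [-0.2587 -0.0004  0.015 ] tilt 1.6 want 2.5 F [-4.6  1.   6.7] t 12.375
```

Emit:
{"method": "move_arm", "body": {"series": [0, -0.01, 0, 0.12, 0, 0.3, 0, 0, -0.01, 0, 0.12, 0, 0.3, 0, 0, -0.01, 0, 0.12, 0, 0.3, 0, 0, -0.01, 0, 0.12, 0, 0.3, 0, 0, -0.01, 0, 0.12, 0, 0.3, 0]}}

```text
time: 13.0
tool_pos: [0.5088, 0.059, 0.1784]
tcp_rot: [3.125, -0.311, -0.002]
wrist_force: [-5.0, 1.3, 7.4]
width: -0.007
grip_force: 3.3
```

Emit:
{"method": "move_arm", "body": {"series": [0, -0.01, 0, 0.1, 0, 0, 0, 0, -0.01, 0, 0.1, 0, 0, 0, 0, 0, 0, 0.1, 0, 0, 0]}}

```text
time: 13.38
tool_pos: [0.5086, 0.0591, 0.1754]
tcp_rot: [3.125, -0.311, -0.002]
wrist_force: [-4.7, 1.3, 7.5]
width: 0.0
grip_force: 3.4
```

Emit:
{"method": "move_arm", "body": {"series": [0, 0, 0, 0.1, 0, 0, 0, 0, 0, 0, 0.05, 0, 0, 0]}}

```text
time: 13.62
tool_pos: [0.5086, 0.0591, 0.1739]
tcp_rot: [3.125, -0.311, -0.002]
wrist_force: [-4.6, 1.0, 7.1]
width: -0.003
grip_force: 3.5
```

Emit:
{"method": "move_arm", "body": {"series": [0, 0, 0, 0.05, 0, 0, 0, 0, 0, 0, 0.05, 0, 0, 0]}}

```text
time: 13.88
tool_pos: [0.5085, 0.0591, 0.173]
tcp_rot: [3.125, -0.311, -0.002]
wrist_force: [-6.5, 1.0, 10.5]
width: -0.005
grip_force: 4.8
```

Emit:
{"method": "move_arm", "body": {"series": [0, 0, 0, 0.05, 0, 0, 0]}}

```text
time: 14.0
tool_pos: [0.5085, 0.0591, 0.173]
tcp_rot: [3.125, -0.311, -0.002]
wrist_force: [-7.2, 1.5, 12.2]
width: -0.003
grip_force: 6.0
```

The tip stopped at exactly the expected height (0.173) and the force stepped up. I hold here and verify.

Emit:
{"method": "move_arm", "body": {"series": [0, 0, 0, 0, 0, 0, 0, 0, 0, 0, 0, 0, 0, 0, 0, 0, 0, 0, 0, 0, 0, 0, 0, 0, 0, 0, 0, 0]}}

```text
time: 14.5
tool_pos: [0.5085, 0.0591, 0.173]
tcp_rot: [3.125, -0.311, -0.002]
wrist_force: [-6.5, 1.6, 10.4]
width: 0.0
grip_force: 5.0
```

```bash
python3 st.py; python3 - <<'E'
from h import *
s=read_camera("side")[...,::-1];t=read_camera("top")[...,::-1]
cv2.imwrite("pics/c4.png",np.hstack([cv2.resize(t[120:300,200:440],(400,300),interpolation=cv2.INTER_CUBIC),cv2.resize(s[150:300,190:390],(400,300),interpolation=cv2.INTER_CUBIC)]))
E
```

```text
angle -0.0002 tip in lid [-0.2585 -0.0005  0.015 ] tilt 0.1 want -0.0 F [-6.5  1.6 10.4] t 14.5
```

View pics/c4.png

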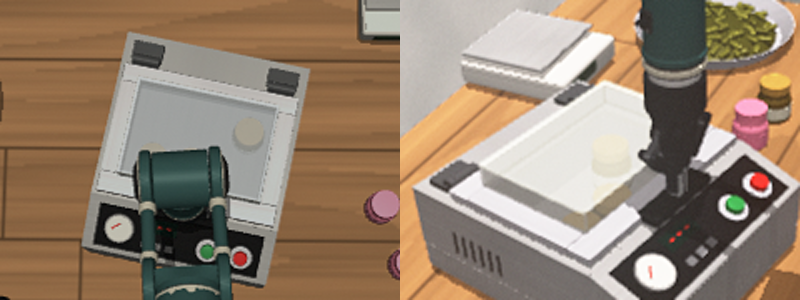

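The lid lies flat on the rim with the fingertips on the lip at about (680,185). Both buttons are up and the jars are undisturbed. The hold is steady at about 10 N, so I hand in.

```bash
python3 -c "
from workcell import *
print(finish_job())"
```

```text
the job is handed in; nothing more can be done
None
```

I pressed the green button to its stop (about 29 N) and it sprang back, then lowered the lid gently until fully shut; the job was handed in at about 14.5 s with the fingertips holding the lip shut at about 10 N.

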